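# Reset a switch box under its push-latch cover

### The job

Press the front edge of the switch box's cover in as far as it goes and let go so that the push latch pops it fully open; press the round button inside all the way down and let it come back; then push the cover over shut and press it in until the latch holds it closed. Do it all with the fingertips: grip and lift nothing, do not press the square button beside the round one, and leave the two capacitors and the beaker standing where they are.

Things in the scene. Friction and masses are not known exactly. Their poses are not given: they have to be found in the camera images.
- switch_box: low grey box fixed to the worktop, 120 (x) by 150 mm (y); origin at the centre of its underside, -x its front (facing roughly the robot), z up. Its flat grey cover, 122 x 158 mm, 5 mm thick with a 12 mm skirt, lies on top, 52 mm above the worktop. Inside, the floor is 12 mm above the worktop and the wall tops 38 mm; a 20 mm deep latch block lines the front wall.
- cover (a joint): angle of the cover: 0 latched shut (the start), growing as it opens upward about its far edge, 1.75 fully open (leaning back 10 degrees past upright). A spring (about 1.5 N at the front edge) opens it in about 1.5 s whenever the latch does not hold it. Pressed in past the latched position it goes below 0, to a stop at -0.072.
- cover_press (a point): place to press: on the outer (top) face of the cover, on its middle line, 104 mm from the hinge line, 20 mm from the front edge; moves with the cover. It can be pressed 7.5 mm below the latched height, to a firm stop (3 to 6 N): let go there, a latched cover pops open, and one that comes from open latches. A press short of the stop may not switch the latch.
- cover_hinge (a point): middle of the cover's hinge line, which runs along the box's y axis at the far edge, 56 mm behind the box's centre and 50 mm above the worktop; axes as the box's. The outer face of the cover lies 2.5 mm off the plane through this line, on the side away from the box. Fixed.
- round_button_top (a point): centre of the top face of the round grey push button (28 mm across, in a round black collar 44 mm across) on the floor of the box, 30 mm above the worktop; left or right of the middle of the box, about 70 mm from the square one. It moves down with the button.
- round_button (a joint): how far the round button is pressed: 0 out, 0.006 m fully down (5 N); it springs back.
- square_button_top (a point): centre of the top face of the square grey push button (26 x 26 mm, in a square black collar of 44 mm), 30 mm above the worktop; not to be pressed.
- square_button (a joint): how far the square button is pressed: 0 out, 0.006 m fully down.
- capacitor_a: blue upright can capacitor with two terminals on top, 35 mm across, 58 mm high, loose, beside the box; origin at the centre of its underside. To be left alone.
- capacitor_b: a second one like capacitor_a; to be left alone.
- glass_beaker: small clear beaker, 60 mm across, 70 mm high, loose, beside the box; origin at the centre of its underside. To be left alone.

How it is judged (in metres and radians):
On the way, in this order (a step that is already met when the one before it is completed fails the run):
1. the latched cover is pressed in to its stop (value of joint cover below -0.05 rad), for 0.05 s.
2. the cover has popped fully open (value of joint cover above 1.6 rad), for 0.2 s.
3. with the cover open, the round button is pressed all the way down (value of joint round_button above 0.005 m and value of joint cover above 1 rad), for 0.05 s.
4. the cover is pushed shut and pressed in past its latched position (value of joint cover below -0.03 rad and value of joint round_button below 0.0015 m), for 0.05 s.
At the end, for the whole second after the job is handed in: The cover is latched shut (within -0.02 to 0.03 rad of 0) and stays so by itself, both buttons are out (less than 1.5 mm down), and the capacitors and the beaker stand upright (within 0.25 rad) within 20 mm of where they began, at rest (value of joint cover between -0.02 and 0.03 rad and value of joint each of round_button, square_button below 0.0015 m and distance of each of capacitor_a, capacitor_b, glass_beaker from where it was at the start of the episode below 0.02 m and angle between each of capacitor_a, capacitor_b, glass_beaker's own z axis and vertical below 0.25 rad and linear speed of each of capacitor_a, capacitor_b, glass_beaker below 0.02 m/s); the robot touches nothing.
It fails at once if the square button is pressed (more than 2 mm) (value of joint square_button above 0.002 m).
It fails at once if the first capacitor is lifted, carried, shoved (more than 20 mm) or tipped (distance of capacitor_a from where it was at the start of the episode above 0.02 m or angle between capacitor_a's own z axis and vertical above 0.25 rad).
It fails at once if the second capacitor is lifted, carried, shoved (more than 20 mm) or tipped (distance of capacitor_b from where it was at the start of the episode above 0.02 m or angle between capacitor_b's own z axis and vertical above 0.25 rad).
It fails at once if the beaker is lifted, carried, shoved (more than 20 mm) or tipped (distance of glass_beaker from where it was at the start of the episode above 0.02 m or angle between glass_beaker's own z axis and vertical above 0.25 rad).
It also fails if it takes over 54 s, if anything falls off the work surface, if the arm or the gripper's body presses on something with over 40 N, if the wrist force passes 120 N, or if a joint passes its speed limit or range.

### The arm

A 7-joint arm with a two-finger parallel gripper is mounted at the origin on a cart in front of the work surface, level with it; the furniture and walls round the work are solid. World frame = base frame: x ahead of the robot, y to its left, z up, the work surface at z = 0. Lengths are in mm, angles in rad, forces in N, time in s.
With the tool pointing down it reaches from about 400 to 900 mm from the base axis. Payload 5.6 kg.
Tool frame: the origin (TCP) lies midway between the tips of the shut fingers; the grasp point (between the pads) lies 19 mm behind it; z points along the fingers, y is the line along which they close (so a half turn about z gives the same grasp; the last joint's range is limited). The gripper opens to 92 mm and grips with 3 to 60 N. Pads are 20 mm wide; open, the fingers measure 128 mm over their backs; the gripper's body (75 mm by 189 mm) begins 69 mm behind the grasp point.
Start: joints at [-1.337, 0.468, -0.012, 1.603, 0.006, 1.071, -0.056], TCP at [177.673, 625.253, 214.592] pointing down, gripper open.
Joint ranges: [-2.53, 2.53], [-0.31, 2.02], [-1.57, 1.55], [0.28, 2.44], [-1.29, 4.43], [0.15, 1.84], [-2.92, 2.92]. Speed limits (rad/s): [2.57, 2.57, 3.14, 3.14, 3.14, 3.14, 3.14].

### API

Orientations are given as a rotation vector (axis times angle).
In Python, from cell import robot, grip, kin, viewer gives the robot as it stands. Calls block until the motion is done:
- robot.movep(position, orientation): joint-space move of the TCP to a pose.
- robot.servo_line(position, feed=150, rotation=None): straight line of the TCP; rotation=None keeps the orientation; feed is the mean speed in mm/s.
- robot.goto_joints(angles): joint-space move.
- grip(opening, newtons=None): opening from 0.0 (shut) to 1.0 (fully open); newtons is the grip in N (None keeps the last); returns when the fingers have stopped.
- robot.hold(seconds).
- kin.ik(position, orientation): joint angles nearest the present ones, or None.
- robot.observe(): the state.
- viewer.read_camera(name): name is "side" or "top" or "wrist"; returns the picture (400x640x3 uint8, red, green, blue); there is no depth.
- viewer.camera_info(name): a dict with "camera_matrix" (3x3 intrinsics, pixels), "R" (3x3) and "t" (3): a world point X has camera coordinates R X + t. Camera axes: x right, y down, z forward; pixel columns grow to the right and rows downward; lengths in mm; the calibration is good to about 2 mm. A picture is of the moment at which its call begins: read the wrist's pose just before it. camera_info takes no time and is no camera call; for the wrist camera it gives the pose at the moment of the call.
A pose or a line that the arm cannot do raises robot.IKError and nothing moves.
- robot.job_done(): hands the job in; it is judged then, once.
Trained networks look in the newest picture that a camera, given by its name, has taken for a name from the list of things; names that differ only in an ending like _2 or _b are one class to them, and where a whole thing is asked for, a point or a joint stands for the part that bears it (a point fixed in the world has none). Each returns a list of dicts, best first, with "confidence" (0 to 1); they miss things now and then, are a little off and sometimes report something else, mostly with a low value. They report only what shows in the picture. A call takes as long as a camera call.
- viewer.silhouettes(name, camera): "mask" (400x640 bool, what is visible of it).
- viewer.pinpoint(name, camera): "at" ([x, y, z] in mm, in the coordinates of the camera as it stood for that picture, good to about 4 mm: a listed point, or the origin of a listed thing).
The state is a dict: "t": time; "joints": joint angles; "joint_velocities": joint speeds; "joint_torque": joint torques, N m; "tcp_pos": TCP position; "tcp_rot": TCP orientation; "contact_force": force on the tool from outside, world axes, zero at the start; "wrist_torque": the same for the moment, N m; "grip_width": opening from 0.0 (shut) to 1.0 (fully open); "grip_force": force on a finger pad.
Only numpy, scipy, OpenCV 4.12 (cv2) and the standard library are available. Lean on these libraries where they do the work, as an engineer would, in place of code of your own. Each camera call takes 0.05 s, during which the arm holds its last target. There are 200 camera calls.

## Working session

There is one attempt and no reset: what is moved stays moved. The work goes in short steps, each a Python script; the robot and the scene stay as the last script left them, time stands still between calls to the robot, and variables do not carry over. Pictures are saved under pics/ and viewed, at most 10 in all, crops included, and the job is handed in when it is done.

```bash
ls; mkdir -p pics
cat > h.py <<'E'
import numpy as np, cv2
from cell import robot, grip, kin, viewer
def toworld(p,cam):
    i=viewer.camera_info(cam); return np.array(i["R"]).T@(np.array(p)-np.array(i["t"]))
def save(cam,fn):
    im=viewer.read_camera(cam); cv2.imwrite("pics/"+fn,im[:,:,::-1]); return im
def pin(n,cam):
    return [(np.round(toworld(d["at"],cam),1).tolist(),round(d["confidence"],2)) for d in viewer.pinpoint(n,cam)]
E
python3 - <<'E'
from h import *
o=robot.observe(); print(o["t"],o["tcp_pos"],o["tcp_rot"])
a=save("top","a.png"); 
for n in ["switch_box","cover_press","cover_hinge","capacitor_a","glass_beaker"]: print(n,pin(n,"top"))
b=save("side","b.png")
for n in ["switch_box","cover_press","cover_hinge","capacitor_a","glass_beaker"]: print(n,pin(n,"side"))
cv2.imwrite("pics/ab.png",cv2.resize(np.vstack([a,b]),(480,600))[:,:,::-1])
E
```

```text
pics
0.0 [177.52693052 624.67063053 213.64273258] [-4.33487796e-01 -3.11142287e+00  2.81424455e-03]
switch_box [([465.5, 143.2, -0.6], 0.82)]
cover_press [([416.4, 136.8, 57.4], 0.6)]
cover_hinge [([518.4, 154.8, 50.7], 0.7)]
capacitor_a [([446.4, 9.4, -1.6], 0.83), ([411.2, 274.0, -0.4], 0.55)]
glass_beaker [([525.0, 10.2, -4.7], 0.94)]
switch_box [([467.4, 145.5, 1.4], 0.73)]
cover_press [([417.4, 134.7, 50.1], 0.88)]
cover_hinge [([519.1, 148.7, 47.5], 0.88)]
capacitor_a [([443.6, 7.0, -5.8], 0.63)]
glass_beaker [([524.0, 13.4, -2.2], 0.58)]
```

View pics/a.png

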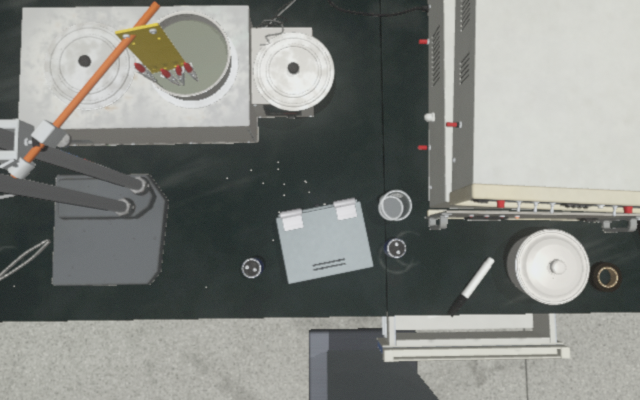

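View pics/b.png

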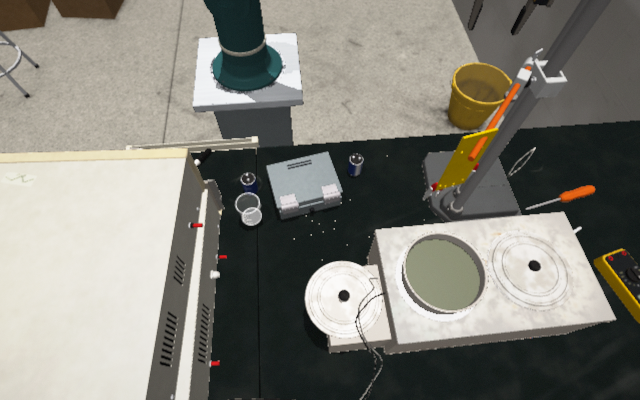

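The top view shows the cover centred near (325,243), with the capacitors at (252,267) and (396,248) and the beaker at (395,207). The side view agrees, with the cover at (305,185). Next I refine the yaw from the mask, then move in.

```bash
cat >> h.py <<'E'
from scipy.spatial.transform import Rotation as Rot
def ray(uv,cam,z):
    i=viewer.camera_info(cam);K,R,t=[np.array(i[k],float) for k in("camera_matrix","R","t")]
    c=-R.T@t; d=R.T@np.linalg.inv(K)@np.array([uv[0],uv[1],1.]); return c+d*(z-c[2])/d[2]
def down(yaw): # tool y along box y, pointing down
    return (Rot.from_euler('z',yaw)*Rot.from_euler('y',np.pi)).as_rotvec()
E
python3 - <<'E'
from h import *
for cam in ["top","side"]:
    viewer.read_camera(cam)
    m=viewer.silhouettes("cover",cam)
    if not m: m=viewer.silhouettes("switch_box",cam)
    m=m[0]["mask"].astype(np.uint8)
    cs=max(cv2.findContours(m,0,2)[0],key=cv2.contourArea)[:,0]
    P=np.array([ray(u,cam,50)[:2] for u in cs],np.float32)
    print(cam,m.sum(),cv2.minAreaRect(P))
for y in (0.1,0.15,0.2,.25): 
    print(kin.ik([417,137,200],down(y)))
print(kin.ik([600,150,150],down(.15)), Rot.from_rotvec(robot.observe()["tcp_rot"]).as_matrix().round(2))
E
```

```text
top 5589 ((457.5959167480469, 139.39743041992188), (121.25471496582031, 157.6834716796875), 10.879610061645508)
side 2841 ((458.4053649902344, 139.983154296875), (124.89689636230469, 159.32203674316406), 10.798176765441895)
[-0.65618782  0.1198584   0.28416156  2.12544377 -0.04275692  0.90149891
  1.32337612]
[-0.64998716  0.11995047  0.27741757  2.12508933 -0.04179924  0.90152288
  1.37227529]
[-0.64379302  0.12004775  0.27068277  2.12473459 -0.04084132  0.90154774
  1.42117726]
[-0.6376074   0.12015017  0.26395927  2.12437967 -0.03988335  0.90157348
  1.47008227]
[-0.44135197  0.48451296  0.18891472  1.74990602 -0.11037707  0.91748341
  1.51430732] [[-0.96  0.27  0.  ]
 [ 0.27  0.96  0.  ]
 [-0.    0.   -1.  ]]
```

```bash
cat >> h.py <<'E'
YAW=0.189; H=np.array([519.9,151.6,50.]); U=np.array([np.cos(YAW),np.sin(YAW),0]); V=np.array([-U[1],U[0],0])
RD=down(YAW)
def at(x,y,z): # box coords (x,y from hinge middle), world z
    p=H+U*x+V*y; p[2]=z; return p
def press(p,zmin,F,feed=20,step=1.0):
    z=robot.observe()["tcp_pos"][2]; f0=robot.observe()["contact_force"][2]
    while z>zmin:
        z-=step; robot.servo_line([p[0],p[1],z],feed=feed)
        o=robot.observe(); f=o["contact_force"][2]-f0
        if f>F: break
    print("press z cmd",z,"act",o["tcp_pos"].round(1),"f",round(f,1),"t",o["t"])
E
python3 - <<'E'
from h import *
grip(0.0,10)
print(robot.observe()["t"])
robot.servo_line([125,440,260],feed=250)
robot.movep([300,320,230],RD)
p=at(-104,0,90); robot.movep(p,RD)
robot.servo_line(at(-104,0,57),feed=100)
o=robot.observe(); print(o["t"],o["tcp_pos"],o["contact_force"])
press(p,40,7)
robot.hold(0.1)
robot.servo_line(at(-104,0,235),feed=250)
robot.hold(0.8)
o=robot.observe(); print(o["t"],o["tcp_pos"],o["contact_force"])
a=save("top","c1.png"); 
for n in ["round_button_top","square_button_top"]: print(n,pin(n,"top"))
b=save("side","c2.png")
for n in ["round_button_top","square_button_top"]: print(n,pin(n,"side"))
cv2.imwrite("pics/c.png",np.hstack([a[130:370,180:480],b[80:320,180:480]])[:,:,::-1])
E
```

```text
2.1417
5.5083 [417.77017573 132.65234514  57.20782876] [ 0.62495805 -0.45383241  0.03487008]
press z cmd 45.207828762508946 act [417.9 132.1  45.7] f 10.2 t 8.5083
10.3167 [417.75906121 132.08039147 235.03887538] [ 0.47494426 -1.0816708  -0.30940284]
round_button_top [([461.6, 182.7, 36.6], 0.71)]
square_button_top [([474.6, 106.5, 33.0], 0.63)]
round_button_top []
square_button_top [([540.4, 155.3, 148.7], 0.47)]
```

View pics/c.png

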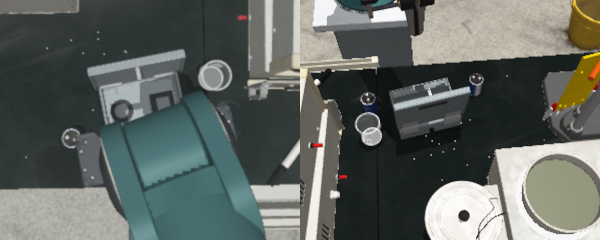

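The cover is fully open. In the crop, the round button is at about (122,110), which is top pixel (302,240), and the square one is at (162,103). One wrist view will confirm the positions.

Run:
```python
from h import *
save("wrist","w.png")
bx=lambda p:((np.array(p)-H)@U,(np.array(p)-H)@V)
for n in ["round_button_top","square_button_top"]:
    for q,c in pin(n,"wrist"): print(n,q,c,bx(q))
    for d in viewer.silhouettes(n,"wrist")[:1]:
        ys,xs=np.nonzero(d["mask"]); q=ray((xs.mean(),ys.mean()),"wrist",28); print(" mask",q,len(xs),xs.mean(),ys.mean(),bx(q))
for u in [(302,240),(342,233)]: q=ray(u,"top",30); print(q,bx(q))
print(bx([461.6, 182.7, 36.6]),bx([474.6, 106.5, 33.0]))
```

```text
round_button_top [460.8, 184.5, 33.7] 0.82 (np.float64(-51.86643623199316), np.float64(43.417655309707634))
 mask [461.7331362  181.96500747  28.        ] 344 348.3081395348837 216.01162790697674 (np.float64(-51.42618303123828), np.float64(40.752489760204234))
square_button_top [476.4, 105.8, 34.6] 0.71 (np.float64(-51.33013550815616), np.float64(-36.81178056973509))
square_button_top [460.8, 181.7, 35.9] 0.69 (np.float64(-52.39249126212488), np.float64(40.667516021367284))
 mask [474.0594781  103.85695466  28.        ] 375 288.41066666666666 214.176 (np.float64(-53.99403193972757), np.float64(-38.28049557540272))
[462.42580568 181.22790979  30.        ] (np.float64(-50.88433174509409), np.float64(39.89838134579846))
[474.63172209 106.15890786  30.        ] (np.float64(-52.9994945338794), np.float64(-36.12704553510842))
(np.float64(-51.41886038326629), np.float64(41.49940718716549)) (np.float64(-52.96656843598484), np.float64(-35.786067513993906))
```

View pics/w.png

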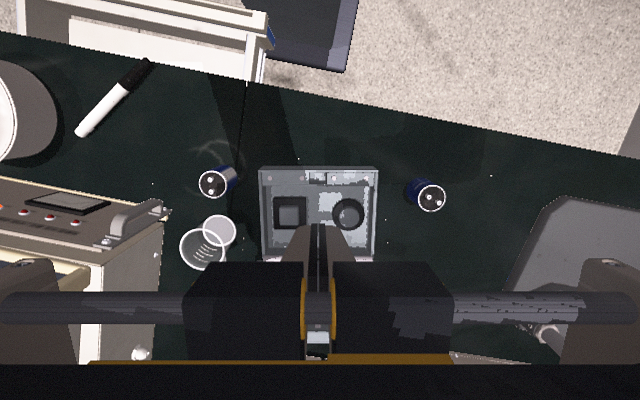

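The wrist view shows the open box, with the round button at (348,216) and the square one at (288,214). That puts the round button at about (-51.5, +39.5) relative to the hinge.

Run:
```python
from h import *
p=at(-51.5,39,130)
robot.servo_line(at(-75,39,150),feed=200); robot.servo_line(p,feed=150)
robot.servo_line(at(-51.5,39,36),feed=120)
o=robot.observe(); print(o["t"],o["tcp_pos"],o["contact_force"])
press(p,20,12)
robot.hold(0.15)
o=robot.observe(); print(o["tcp_pos"],o["contact_force"])
robot.servo_line(at(-51.5,39,235),feed=250)
o=robot.observe(); print(o["t"],o["contact_force"])
```

```text
12.8 [462.48721857 180.39468751  36.61901538] [ 0.30032801  0.17497426 -0.34871068]
press z cmd 27.619015378857704 act [462.1 180.3  28.3] f 12.0 t 15.05
[462.11909248 180.28999998  28.30201055] [-2.26005193 -1.19609606 11.81835108]
16.1833 [ 0.36178961  0.61458682 -0.06903644]
```

It stopped at z=28.3 with 12 N, which is shallower than I expected. I'll repeat the press and log the force profile.

Run:
```python
from h import *
robot.servo_line(at(-51.5,38,100),feed=250); robot.servo_line(at(-51.5,38,38),feed=100)
f0=robot.observe()["contact_force"]
for z in np.arange(37,22,-1):
    robot.servo_line(at(-51.5,38,z),feed=25)
    o=robot.observe(); f=o["contact_force"]-f0; print(o["tcp_pos"].round(1)[2],f.round(1),o["wrist_torque"].round(2))
    if f[2]>20: break
save("side","d.png"); a=save("top","e.png")
robot.servo_line(at(-51.5,38,120),feed=250); print(robot.observe()["t"])
i=cv2.imread("pics/d.png")[120:270,240:400]; cv2.imwrite("pics/f.png",cv2.resize(i,None,fx=4,fy=4,interpolation=2))
```

```text
37.4 [-0.5  0.1  0.5] [ 0.05  0.   -0.02]
36.0 [-1.6 -1.   0.1] [ 0.01 -0.09  0.  ]
34.9 [-0.9 -0.9  1.1] [0.05 0.03 0.02]
34.0 [-2.3 -1.3  2.4] [-0.01  0.01  0.01]
33.0 [-1.  -0.3  2.7] [0.05 0.02 0.01]
32.0 [-1.9  0.   3.4] [ 0.01  0.04 -0.09]
31.0 [-1.7 -0.5  3.3] [-0.03  0.01  0.01]
30.0 [-1.6  0.2  4.1] [-0.02  0.08  0.05]
29.0 [-0.3 -0.8  4.3] [0.03 0.01 0.02]
28.4 [-2.3 -0.9 10.1] [-0.15  0.27 -0.  ]
28.2 [-4.5 -2.8 18.5] [-0.41  0.89 -0.01]
28.0 [-6.8 -3.6 28.5] [-0.65  1.43  0.04]
21.2667
```

View pics/f.png

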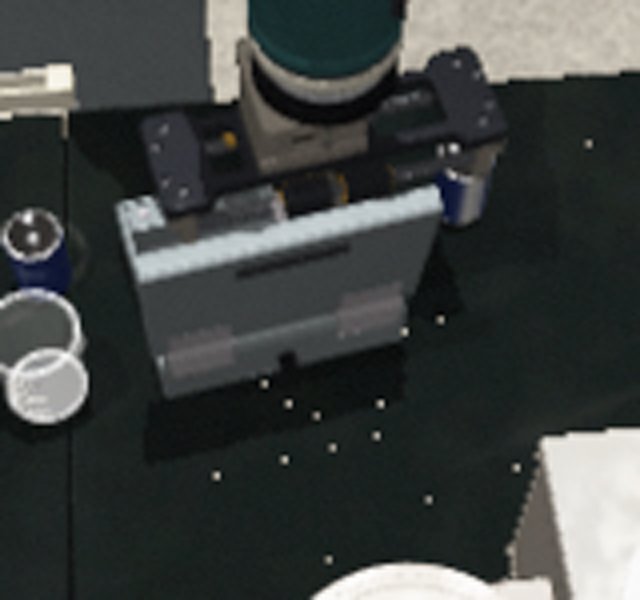

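The contact is axial at the tip. It starts at z≈35 with about 2 N preload and rises to about 5 N over 6.5 mm, then hits a firm stop. So the button was fully pressed. Next I go behind the cover and swing it shut.

Run:
```python
from h import *
robot.servo_line(at(-51.5,38,240),feed=250)
robot.servo_line(at(65,0,240),feed=250)
robot.servo_line(at(65,0,150),feed=200)
o=robot.observe(); print(o["t"],o["contact_force"].round(1))
for th in np.linspace(1.75,0.03,15):
    r=100+13*(1.75-th)/1.75
    x=-np.cos(th)*r+2.5*np.sin(th)+10; z=50+np.sin(th)*r+2.5*np.cos(th)
    robot.servo_line(at(x,0,z),feed=90)
    o=robot.observe(); print(round(th,2),o["tcp_pos"].round(0),o["contact_force"].round(1))
    if np.linalg.norm(o["contact_force"])>20: print("abort"); break
print(o["t"])
```

```text
23.1417 [ 0.3 -0.7  0.1]
1.75 [551. 158. 149.] [ 1.7  0.6 -0.5]
1.63 [538. 155. 151.] [ 1.1 -0.6  0.2]
1.5 [526. 153. 152.] [ 1.3  0.2 -1.2]
1.38 [513. 150. 151.] [ 1.8  0.3 -1.2]
1.26 [501. 148. 149.] [ 0.9 -0.2  0.3]
1.14 [489. 146. 146.] [ 0.4 -0.5  0.5]
1.01 [477. 143. 141.] [ 0.9 -1.   0.9]
0.89 [466. 141. 134.] [ 0.4 -0.5  1.1]
0.77 [455. 139. 126.] [ 1.  -0.   0.6]
0.64 [446. 137. 117.] [1.7 0.4 2.5]
0.52 [438. 136. 106.] [-0.  -0.3  1.6]
0.4 [431. 134.  95.] [0.1 0.5 1.5]
0.28 [425. 133.  83.] [-0.7 -0.   1.8]
0.15 [421. 133.  70.] [-0.4  0.3  0.6]
0.03 [419. 132.  56.] [-1.5  0.2  1.7]
27.8167
```

Cover contact held all the way down, at about 1.5 N. Now I press it in, release slowly and check.

Run:
```python
from h import *
p=at(-104,0,50)
press(p,40,12)
robot.hold(0.15)
robot.servo_line(at(-104,0,240),feed=150); robot.hold(1.0)
o=robot.observe(); print(o["t"],o["contact_force"].round(1))
a=save("top","g1.png"); b=save("side","g2.png"); w=save("wrist","g3.png")
for n in ["cover_press"]: print(pin(n,"side"))
cv2.imwrite("pics/g.png",np.hstack([b[100:300,200:420],w[100:300,160:460]])[:,:,::-1])
```

```text
press z cmd 44.89410736056721 act [417.9 132.1  45.6] f 12.4 t 30.5667
33.1667 [-0.1 -0.9  0.7]
[]
```

View pics/g.png

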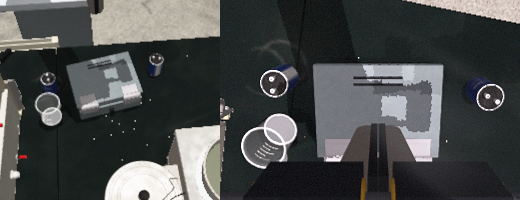

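The cover is shut at side crop (103,85), the capacitors and beaker stand where they began, and the arm is clear. Handing in.

```bash
python3 -c "
from h import *
print(robot.job_done())"
```

```text
the job is handed in; nothing more can be done
None
```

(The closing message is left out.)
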